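# Key-hold exposure of a sample jar

## Robot

A 6-joint arm with a two-finger parallel gripper is mounted at the origin on the work surface. World frame = base frame: x ahead of the robot, y to its left, z up, the work surface at z = 0. Lengths are in m, angles in rad, forces in N, time in s.
With the tool pointing down it reaches from about 0.35 to 0.95 m from the base axis. Payload 17.4 kg.
Tool frame: the origin (TCP) lies at the centre of the arm's flange, where the gripper is bolted on; the fingertips stand 186 mm ahead of it and the grasp point (between the pads) lies 167 mm ahead of it; z points along the fingers, y is the line along which they close (so a half turn about z gives the same grasp; the last joint's range is limited). The gripper opens to 93 mm and grips with 3 to 60 N. Pads are 15 mm wide; open, the fingers measure 128 mm over their backs; the gripper's body (75 mm by 188 mm) begins 65 mm behind the grasp point.
Start: joints at [-1.214, 0.116, 1.442, -0, 1.584, -0.038], TCP at [0.26, -0.623, 0.405] pointing down, gripper open.
Joint ranges: [-2.83, 2.83], [-0.83, 2.19], [0.07, 2.5], [-1.14, 4.28], [0.01, 3], [-2.97, 2.97]. Speed limits (rad/s): [1.89, 1.89, 2.22, 3.14, 3.14, 3.14].

## Interface

Orientations are given as a rotation vector (axis times angle).
In Python, from bench import telemetry, viewer, order gives the robot as it stands.
- The arm moves only by the tool arm_command, never from a script. Its argument "motion" is a list of rows, each an object with "rotation": the turn, a rotation vector about the tool's x, y, z as a fraction of full scale, a list of three; "slide": the shift along the tool's x, y, z as a fraction of full scale, a list of three; "claw": the gripper's target within -1 to 1 (fully open at 1, half-way at 0, shut at -1). In form: [{"rotation": [rx, ry, rz], "slide": [x, y, z], "claw": claw}, ...]. A call has 1 to 10 rows; each row is the pose to reach, as a shift and turn from the pose commanded when the call began, along the tool's axes at that moment; what a row does not reach only later rows make up. Full scale, the value 1, is 0.8 m for a shift and 2 rad for a turn. A row lasts 1/10 s, in which the tool goes at most 50 mm and 8.59 degrees, less where a joint would pass 70% of its speed; a pose out of reach is approached as far as the arm can. A call with a number of a shift or a turn outside -1 to 1 is refused whole. A call with a gripper value outside its range is refused whole. The fingers move at their own pace and stop on an object; "newtons" is the grip in N (left out, the last holds). Time passes only in rows, so rows that repeat a pose let the fingers close. It gives the time, the measured TCP pose, the force, the opening and the grip force at its end, in the units of the state.
- telemetry.get_state(): the state, without advancing time (a new reading comes with each control period).
- viewer.camera(name): name is "side" or "top" or "wrist"; returns the picture (384x512x3 uint8, red, green, blue); there is no depth.
- viewer.camera_params(name): a dict with "vertical_fov" (degrees; the focal length in pixels is half the picture's height over the tangent of half this angle, whatever the lens; pixels are square), "cx", "cy" (the principal point, pixels), "view" (4x4, takes a point from world to camera coordinates). Camera axes: x right, y down, z forward; pixel columns grow to the right and rows downward; lengths in m; the calibration is good to about 2 mm. A picture is of the moment at which its call begins: read the wrist's pose just before it. camera_params takes no time and is no camera call; for the wrist camera it gives the pose at the moment of the call.
- order.job_done(): hands the job in; it is judged then, once.
The state is a dict: "t": time; "joint_pos": joint angles; "dq": joint speeds; "joint_torque": joint torques, N m; "tool_pos": TCP position; "ee_rot": TCP orientation; "contact_force": force on the tool from outside, world axes, zero at the start; "torque": the same for the moment, N m; "finger_gap": opening from 0.0 (shut) to 1.0 (fully open); "finger_force": force on a finger pad.
Only numpy, scipy, OpenCV 4.12 (cv2) and the standard library are available. Lean on these libraries where they do the work, as an engineer would, in place of code of your own. Each camera call takes 0.05 s, during which the arm holds its last target. There are 200 camera calls.

## Task

Stand the small capped sample jar upright on the bench midway between the two beam heads, on the line between their lenses, and let go of it. Then take the key with the rectangular head (not the round one) from the key holder, push it fully home into the key switch, wiggling it past the sticky pins if it catches, and turn it clockwise a quarter turn to its stop. The switch springs back, so finish while still gripping the key and holding it turned; leave the round key, the reagent bottle, the beaker and the timer where they are.

Things in the scene. Friction and masses are not known exactly. Their poses are not given: they have to be found in the camera images.
- sample_mid (a point): Centre, half-way up, of the upright sample jar: clear glass, white screw cap, 46 mm in diameter, 84 mm tall, 90 to 180 g, loose on the bench. z is its upright axis.
- beam_mid (a point): Bench point midway between the two beam heads (fixed; place and yaw vary); the jar's centre belongs above it. y runs along the beam from the detector (black box, y = -87 to -133 mm) to the emitter (aluminium barrel, y = +87 to +143 mm); heads up to 75 mm tall, 46 mm wide in x, on feet 60 mm long in x.
- key_mid (a point): Centre of the rectangular steel head of the right key, upright in the holder (z up). Head 28 mm wide (x), 10 mm thick (y: grip it so), 46 mm tall (z -23 to +23 mm). Below it a 7 mm round shank, then a flat bit at the lower end, 18 (x) by 5 (y) by 16 mm tall, its lowest 9 mm tapering to 11 by 1.6 mm. Tip 42 mm below the head's underside. Same after a half turn about z. 60 g.
- round_key_mid (a point): A bystander: the other key, with a round disc head 38 mm across and 10 mm thick, as tall as the rectangular head; this point is 23 mm above the holder's top. It stands 80 mm from the first key along the heads' width; which key is in which hole varies.
- holder: Fixed grey key holder block, 160 mm (x) by 50 (y) by 50 mm tall, origin at the centre of its underside. The keys stand in holes 46 mm deep at x = -40 and +40 mm, heads' undersides resting on its top and heads' width along x; lift a key 45 mm to clear it.
- lock_mouth (a point): Centre of the keyway's mouth in the steel lock face (44 mm square, 62 mm above the bench), on the lock's axis, z up. The vertical keyway is 20.5 mm long in x, 7.5 mm wide in y; the key's width goes along x. Two sticky pins 10 mm down resist the bit with 5 to 15 N; a small twist to and fro frees them. Fully home, the head's underside rests on the face and key_mid is 23 mm above this point.
- lock: Fixed white key switch box, 130 mm (x) by 100 (y) by 59 mm tall, origin at the centre of its underside, below the keyway. The outer keyway, 20 mm deep, does not turn; below it lies the turning core with a slot of 19.5 by 6.5 mm. So the key can turn only once its bit is below the outer keyway (key within 6 mm of home).
- lock_core (a joint): Turn of the lock's core: 0 at rest, grows clockwise seen from above, stop at 1.571 (a quarter turn). A spring of 0.08 N m/rad turns it back. The key has about 0.1 rad of play in the core, so turn the key some 0.1 to 0.2 rad past a quarter turn to bring the core to its stop.
- reagent: A bystander: glass reagent bottle with blue cap, 66 mm in diameter, 120 mm tall; origin at the centre of its underside.
- beaker: A bystander: glass beaker, 64 mm in diameter, 70 mm tall; origin at the centre of its underside.
- timer: A bystander: flat white bench timer, 60 by 60 by 20 mm; origin at the centre of its underside.

How it is judged:
On the way, in this order (a step that is already met when the one before it is completed fails the run):
1. the sample jar stands upright on the bench between the heads, let go and at rest (horizontal distance between sample_mid and beam_mid below 0.015 m and height (world z) of sample_mid below 0.046 m and angle between sample_mid's own z axis and vertical below 0.1 rad and contact force between each of the arm, the fingers and sample below 0.1 N and linear speed of sample below 0.02 m/s), for 0.2 s.
2. the rectangular-headed key is fully home in the lock (z of key_mid in the frame of lock_mouth below 0.027 m and horizontal distance between key_mid and lock_mouth below 0.006 m and angle between key_mid's own z axis and vertical below 0.15 rad), for 0.1 s.
At the end, for the whole second after the job is handed in: Core turned to 1.4 rad or more, held by the fingers gripping the key (over 2 N, no other loose thing touching it); key home (key_mid under 27 mm above the face, within 6 mm of the axis, upright to 0.15 rad); jar upright on the bench, untouched, within 15 mm of the midpoint between the heads (all of step 2 and horizontal distance between sample_mid and beam_mid below 0.015 m and height (world z) of sample_mid below 0.046 m and angle between sample_mid's own z axis and vertical below 0.1 rad and contact force between each of the arm, the fingers and sample below 0.1 N and value of joint lock_core above 1.4 rad and contact force between the fingers and key above 2 N and not (contact force between key and round_key above 0.1 N or contact force between key and sample above 0.1 N or contact force between key and reagent above 0.1 N or contact force between key and beaker above 0.1 N or contact force between key and timer above 0.1 N)); the arm keeps its last pose, push and grip.
It fails at once if a bystander is moved more than 20 mm (distance of any of round_key_mid, reagent, beaker, timer from where it was at the start of the episode above 0.02 m).
It also fails if it takes over 72 s, if anything falls off the work surface, if the arm or the gripper's body presses on something with over 40 N, if the wrist force passes 120 N, or if a joint passes its speed limit or range.

## Working session

There is one attempt and no reset: what is moved stays moved. The work goes in short steps, Python scripts to look and compute and a tool call to move; the robot and the scene stay as the last step left them, time stands still between calls to the robot, and variables do not carry over. Pictures are saved under pics/ and viewed, at most 12 in all, crops included, and the job is handed in when it is done.

Besides the shell and the picture viewer there is one more tool, called after "Call:" as name(argument=value, ...), one argument or row to a line, values as JSON. arm_command: Moves the arm, as the interface text tells. Shift numbers are shares of 0.8 m and turn numbers shares of 2 rad, none past 1 either way. Its arguments: {"type":"object","properties":{"motion":{"type":"array"},"newtons":{"type":"number"}},"required":["motion"]}

```bash
mkdir -p pics
cat > h.py <<'E'
import numpy as np, cv2
from bench import telemetry, viewer, order
def snap(n,f):
    p=viewer.camera_params(n); im=viewer.camera(n)[:,:,::-1].copy(); cv2.imwrite(f,im)
    return im,p
def ray(p,u,v):
    f=192/np.tan(np.radians(p['vertical_fov'])/2); V=np.array(p['view'])
    R=V[:3,:3]; c=-R.T@V[:3,3]; d=R.T@np.array([(u-p['cx'])/f,(v-p['cy'])/f,1]); return c,d
def onz(p,u,v,z):
    c,d=ray(p,u,v); return c+d*(z-c[2])/d[2]
E
python3 - <<'E'
from h import *
print(telemetry.get_state())
for n in('top','side'):
    im,p=snap(n,f'pics/{n}0.png'); print(n,p)
a=np.vstack([cv2.imread('pics/top0.png'),cv2.imread('pics/side0.png')])
E
```

```text
{'t': 0.0, 'joint_pos': array([-1.21382179e+00,  1.16500807e-01,  1.44226459e+00, -1.00057914e-05,
        1.58399658e+00, -3.77908900e-02]), 'dq': array([-0.00042125,  0.00115123,  0.00014972, -0.00055127, -0.000342  ,
       -0.00101576]), 'joint_torque': array([ 1.74540277e-03, -7.21259236e+01, -6.22616529e+01,  7.78854126e-02,
        2.36326642e-02, -1.09841625e-05]), 'tool_pos': array([ 0.25960084, -0.6230988 ,  0.40399548]), 'ee_rot': array([-3.07946250e+00, -6.15851153e-01,  3.07292674e-04]), 'contact_force': array([-0.62127234,  0.56297486,  0.01648444]), 'torque': array([0.02164422, 0.02089513, 0.01853733]), 'finger_force': 0.0, 'finger_gap': 0.9976407583593713}
top {'vertical_fov': 45.82572380154282, 'cx': 253.91300694540828, 'cy': 191.21718735042248, 'view': array([[ 9.36725046e-04, -9.99899031e-01, -1.41792002e-02,
        -1.64032868e-02],
       [-9.89332611e-01,  1.13886347e-03, -1.45669790e-01,
         6.03091562e-01],
       [ 1.45671230e-01,  1.41643977e-02, -9.89231653e-01,
         1.10149389e+00],
       [ 0.00000000e+00,  0.00000000e+00,  0.00000000e+00,
         1.00000000e+00]])}
side {'vertical_fov': 53.20028610031369, 'cx': 257.34280295173744, 'cy': 191.77351253769285, 'view': array([[ 0.94050366, -0.33967712,  0.00850479, -0.56814124],
       [-0.24333735, -0.69080393, -0.6808648 ,  0.20064022],
       [ 0.23714933,  0.63828629, -0.73235975,  0.87079729],
       [ 0.        ,  0.        ,  0.        ,  1.        ]])}
```

View pics/top0.png

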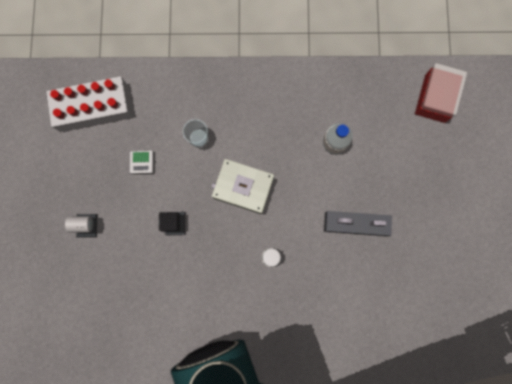

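View pics/side0.png

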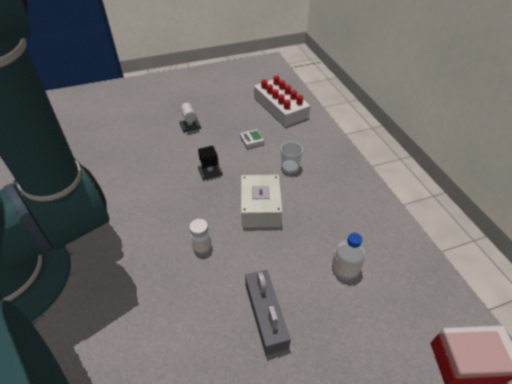

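The top view shows the jar cap at (272,257), emitter (80,225), detector (171,222), lock (243,186), and holder (358,223) with keys at (345,220) and (379,223). In the side view the keys are at (262,282) and (274,318).

Run:
```python
from h import *
im=cv2.imread('pics/top0.png'); p=viewer.camera_params('top'); s=cv2.imread('pics/side0.png');q=viewer.camera_params('side')
def blob(m,x0,y0,x1,y1):
    k=np.zeros_like(m);k[y0:y1,x0:x1]=m[y0:y1,x0:x1]
    c,_=cv2.findContours(k,0,2);c=max(c,key=cv2.contourArea);return cv2.minAreaRect(c)
g=im.min(2); mx=im.max(2)
for nm,m,b,z in [('cap',(g>190),(255,240,290,275),.084),('lock',(g>165),(205,150,280,220),.059),('holder',(mx<88),(315,200,400,245),.05),
  ('det',(mx<45),(150,205,195,240),.075),('emit',(g>125),(58,210,100,240),.06)]:
    r=blob((m*255).astype(np.uint8),*b); bp=cv2.boxPoints(r)
    print(nm,np.round(r[0],1),'c',onz(p,*r[0],z).round(4));print(np.array([onz(p,*x,z)[:2] for x in bp]).round(3).tolist())
for k in((345,220.5),(379,223)): print('key',onz(p,*k,.096).round(3))
for k in((262,275),(273,308)): print('key side top',onz(q,*k,.096).round(3))
w,pw=snap('wrist','pics/w0.png'); print(pw['view'].round(3).tolist(),pw['vertical_fov'])
t=cv2.resize(im[140:280,40:420],None,fx=2.1,fy=2.1,interpolation=2); u=cv2.resize(s[255:365,225:325],None,fx=2.5,fy=2.5,interpolation=2)
w2=cv2.resize(w,(340,255)); C=np.zeros((590,800,3),np.uint8);C[:t.shape[0],:t.shape[1]]=t;C[300:300+275,:250]=u;C[300:555,300:640]=w2;cv2.imwrite('pics/c1.png',C)
```

```text
cap [271. 257.] c [ 0.4388 -0.0579  0.084 ]
[[0.455, -0.041], [0.455, -0.075], [0.422, -0.074], [0.422, -0.041]]
lock [241.7 184.9] c [0.6169 0.0138 0.059 ]
[[0.592, 0.091], [0.685, 0.061], [0.642, -0.064], [0.55, -0.033]]
holder [354.1 231.8] c [ 0.5006 -0.264   0.05  ]
[[0.508, -0.178], [0.551, -0.195], [0.493, -0.35], [0.451, -0.332]]
det [172.5 222. ] c [0.523  0.1813 0.075 ]
[[0.545, 0.21], [0.545, 0.154], [0.501, 0.153], [0.501, 0.209]]
emit [ 75.  223.5] c [0.5205 0.426  0.06  ]
[[0.537, 0.457], [0.537, 0.397], [0.504, 0.395], [0.504, 0.455]]
key [ 0.525 -0.234  0.096]
key [ 0.519 -0.314  0.096]
key side top [ 0.529 -0.234  0.096]
key side top [ 0.524 -0.308  0.096]
[[0.385, -0.923, -0.001, -0.674], [-0.892, -0.373, 0.256, -0.03], [-0.237, -0.098, -0.967, 0.39], [0.0, 0.0, 0.0, 1.0]] 61.392204971420796
```

View pics/c1.png

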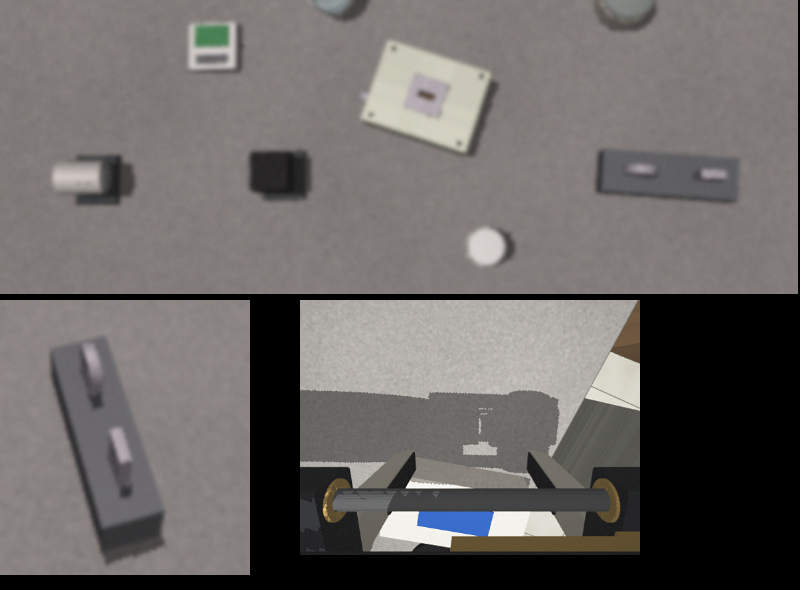

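The rectangular head is the key at the right of the top view, about (0.52, -0.31): in the crop it has a flat top, while the left one is rounded. Next I'll plan the close looks with the wrist camera.

```bash
cat >> h.py <<'E'
from scipy.spatial.transform import Rotation as R
def down(phi): return R.from_matrix([[np.cos(phi),np.sin(phi),0],[np.sin(phi),-np.cos(phi),0],[0,0,-1]])
def go(xyz,phi,s=None):
    s=s or telemetry.get_state(); r=R.from_rotvec(s['ee_rot']); d=r.inv().apply(np.array(xyz)-s['tool_pos']); w=(r.inv()*down(phi)).as_rotvec()
    print('slide',(d/.8).round(4),'rot',(w/2).round(4),'rows',max(np.linalg.norm(d)/.05,np.linalg.norm(w)/.15).round(1))
E
python3 - <<'E'
from h import *
p=viewer.camera_params('wrist');s=telemetry.get_state();V=p['view'];r=R.from_rotvec(s['ee_rot'])
c=-V[:3,:3].T@V[:3,3]; print('cam in tool',r.inv().apply(c-s['tool_pos']),'fwd in tool',r.inv().apply(V[2,:3]),'right',r.inv().apply(V[0,:3]),p['cx'],p['cy'])
print(s['t'])
go([.50,-.28,.42],1.646)
E
```

```text
cam in tool [ 0.07098316 -0.00018765  0.02025755] fwd in tool [-2.56358046e-01  8.24431660e-05  9.66581888e-01] right [6.88113666e-04 9.99999759e-01 9.72088653e-05] 257.7313148850348 194.62885890494957
0.15
slide [ 0.4423 -0.2803 -0.0195] rot [-4.000e-04 -3.000e-04 -6.256e-01] rows 8.4
```

Call:
arm_command(
  motion=[
    {"rotation": [0,0,-0.626],"slide": [0.4,-0.316,0],"claw": 1},
    {"rotation": [0,0,-0.626],"slide": [0.4,-0.316,0],"claw": 1},
    {"rotation": [0,0,-0.626],"slide": [0.4,-0.316,0],"claw": 1},
    {"rotation": [0,0,-0.626],"slide": [0.4,-0.316,0],"claw": 1},
    {"rotation": [0,0,-0.626],"slide": [0.4,-0.316,0],"claw": 1},
    {"rotation": [0,0,-0.626],"slide": [0.4,-0.316,0],"claw": 1},
    {"rotation": [0,0,-0.626],"slide": [0.4,-0.316,0],"claw": 1},
    {"rotation": [0,0,-0.626],"slide": [0.4,-0.316,0],"claw": 1},
    {"rotation": [0,0,-0.626],"slide": [0.4,-0.316,0],"claw": 1},
    {"rotation": [0,0,-0.626],"slide": [0.4,-0.316,0],"claw": 1},
  ],
)

```text
t: 1.15
tool_pos: [0.4584, -0.2652, 0.4047]
ee_rot: [-2.131, -2.308, -0.0]
contact_force: [-0.3, -0.4, -0.1]
finger_gap: 1.002
finger_force: 0.0
```

Run:
```python
from h import *
import json
s=telemetry.get_state();print(s['t'],s['tool_pos'],s['dq'].round(3))
im,p=snap('wrist','pics/w1.png'); np.save('pics/w1.npy',p,allow_pickle=True)
# expected pixel of keys
f=192/np.tan(np.radians(p['vertical_fov'])/2)
for k in((.525,-.234,.096),(.519,-.314,.096)):
    c=p['view'][:3,:3]@k+p['view'][:3,3]; print(f*c[0]/c[2]+p['cx'],f*c[1]/c[2]+p['cy'])
go([.62,-.06,.40],1.24); go([.62,-.06,.40],1.646)
```

```text
1.15 [ 0.45840037 -0.26521106  0.40468556] [-0.05   0.008 -0.007 -0.005 -0.     0.048]
334.36319466028897 161.11886441485777
316.4494549324022 243.0099052864956
slide [0.2417 0.2216 0.0058] rot [-1.000e-04  1.000e-04  2.034e-01] rows 5.2
slide [0.2417 0.2216 0.0058] rot [-0.0001  0.      0.0004] rows 5.2
```

View pics/w1.png

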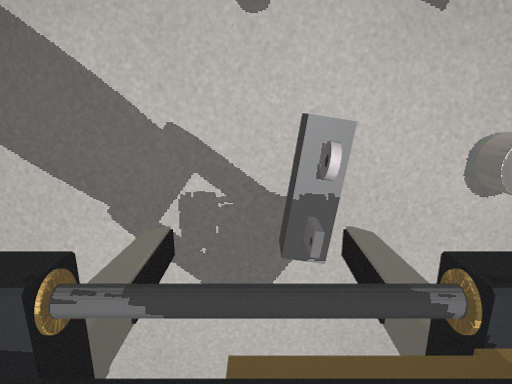

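The wrist view confirms it: the round key with its hole is at (330,160) and the rectangular one at (315,240), with the holder's right edge running (357,122) to (326,262). Next is a look at the lock.

Call:
arm_command(
  motion=[
    {"rotation": [0,0,0.2],"slide": [0.27,0.19,0],"claw": 1},
    {"rotation": [0,0,0.2],"slide": [0.27,0.19,0],"claw": 1},
    {"rotation": [0,0,0.2],"slide": [0.27,0.19,0],"claw": 1},
    {"rotation": [0,0,0.2],"slide": [0.27,0.19,0],"claw": 1},
    {"rotation": [0,0,0.2],"slide": [0.27,0.19,0],"claw": 1},
    {"rotation": [0,0,0.2],"slide": [0.27,0.19,0],"claw": 1},
    {"rotation": [0,0,0.2],"slide": [0.27,0.19,0],"claw": 1},
    {"rotation": [0,0,0.2],"slide": [0.27,0.19,0],"claw": 1},
  ],
)

```text
t: 2.0
tool_pos: [0.593, -0.0407, 0.4043]
ee_rot: [-2.552, -1.832, 0.001]
contact_force: [0.7, -0.1, -0.2]
finger_gap: 1.001
finger_force: 0.0
```

Run:
```python
from h import *
s=telemetry.get_state();print(s['t'],s['tool_pos'],s['dq'].round(3))
im,p=snap('wrist','pics/w2.png'); np.save('pics/w2.npy',p,allow_pickle=True)
p1=np.load('pics/w1.npy',allow_pickle=True).item()
a,b=onz(p1,357,122,.05),onz(p1,326,262,.05);print(a,b,np.linalg.norm(a-b),np.degrees(np.arctan2(*(a-b)[1::-1])))
go([.50,.24,.42],1.5708)
```

```text
2.0 [ 0.5929929 -0.0407465  0.4042866] [-0.02  -0.015  0.009 -0.002 -0.    -0.008]
[ 0.5537607  -0.19906196  0.05      ] [ 0.54333948 -0.35527445  0.05      ] 0.15655971793277063 86.18335047592703
slide [ 0.2957 -0.2225 -0.0194] rot [-0.0002  0.0002 -0.1632] rows 5.9
```

View pics/w2.png

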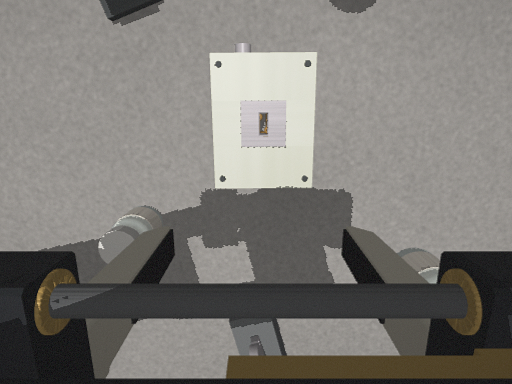

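The lock face square is centred near (264,123), with a dark vertical keyway, and the box is nearly parallel to the tool axes. Next is the beam.

Call:
arm_command(
  motion=[
    {"rotation": [0,0,-0.163],"slide": [0.3,-0.216,-0.02],"claw": 1},
    {"rotation": [0,0,-0.163],"slide": [0.3,-0.216,-0.02],"claw": 1},
    {"rotation": [0,0,-0.163],"slide": [0.3,-0.216,-0.02],"claw": 1},
    {"rotation": [0,0,-0.163],"slide": [0.3,-0.216,-0.02],"claw": 1},
    {"rotation": [0,0,-0.163],"slide": [0.3,-0.216,-0.02],"claw": 1},
    {"rotation": [0,0,-0.163],"slide": [0.3,-0.216,-0.02],"claw": 1},
    {"rotation": [0,0,-0.163],"slide": [0.3,-0.216,-0.02],"claw": 1},
    {"rotation": [0,0,-0.163],"slide": [0.3,-0.216,-0.02],"claw": 1},
    {"rotation": [0,0,-0.163],"slide": [0.3,-0.216,-0.02],"claw": 1},
  ],
)

```text
t: 2.95
tool_pos: [0.506, 0.2412, 0.4207]
ee_rot: [2.221, 2.221, -0.0]
contact_force: [0.9, 0.1, 0.4]
finger_gap: 0.999
finger_force: 0.0
```

Run:
```python
from h import *
s=telemetry.get_state();print(s['t'],s['tool_pos'],s['joint_pos'].round(2))
im,p=snap('wrist','pics/w3.png'); np.save('pics/w3.npy',p,allow_pickle=True)
i2=cv2.imread('pics/w2.png').astype(int);p2=np.load('pics/w2.npy',allow_pickle=True).item()
def rect(m,b):
    k=np.zeros(m.shape,np.uint8);k[b[1]:b[3],b[0]:b[2]]=255*m[b[1]:b[3],b[0]:b[2]]
    c=max(cv2.findContours(k,0,2)[0],key=cv2.contourArea);return cv2.boxPoints(cv2.minAreaRect(c))
for nm,m,b,z in [('keyway',i2.max(2)<130,(252,105,278,142),.062),('face',i2.min(2)-i2[:,:,2]*0<205,(236,96,292,152),.062),('box',i2.min(2)>165,(205,45,322,192),.059)]:
    q=np.array([onz(p2,*x,z)[:2] for x in rect(m,b)]);e=q[1:3]-q[0:2];L=np.linalg.norm(e,axis=1)
    print(nm,q.mean(0).round(4),L.round(4),(np.degrees(np.arctan2(e[:,1],e[:,0]))%90).round(2))
```

```text
2.95 [0.50601229 0.24116407 0.42073608] [ 0.4  -0.14  1.67 -0.    1.61  0.4 ]
keyway [0.6163 0.0116] [0.0068 0.02  ] [71.37 71.8 ]
face [0.6174 0.0088] [0.0487 0.0487] [71.37 72.89]
box [0.6163 0.0146] [0.0991 0.1364] [71.37 74.03]
```

View pics/w3.png

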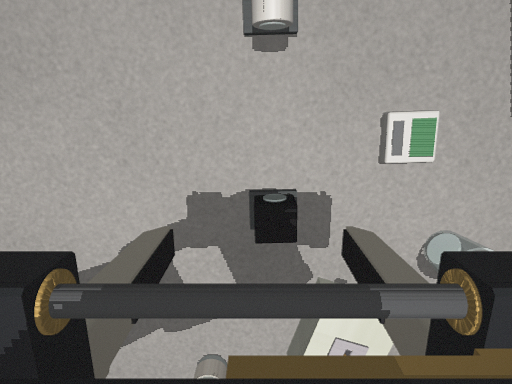

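The emitter is at the top: foot front edge at row 34, columns 244–297, barrel lip at (272,28). The detector box is at columns 254–297, rows 190–243, with its lens at (275,197). I'll read the edge profiles.

Run:
```python
from h import *
g=cv2.imread('pics/w3.png',0);p=np.load('pics/w3.npy',allow_pickle=True).item()
for c in(258,285,292): print(c,'rows186-250',g[186:250,c].tolist())
for c in(248,271,293): print(c,'rows0-52',g[0:52,c].tolist())
print('r195',g[195,244:302].tolist());print('r230',g[230,244:302].tolist());print('r30',g[32,238:302].tolist());print('r10',g[10,238:302].tolist())
print(onz(p,271,33,0),onz(p,273,190,0),-p['view'][:3,:3].T@p['view'][:3,3])
```

```text
258 rows186-250 [157, 156, 165, 96, 44, 41, 54, 54, 54, 29, 24, 18, 20, 21, 15, 18, 26, 25, 22, 22, 28, 21, 25, 25, 25, 22, 25, 21, 27, 17, 25, 28, 23, 26, 19, 23, 23, 24, 21, 26, 27, 24, 25, 22, 21, 25, 27, 29, 27, 22, 31, 14, 26, 27, 23, 19, 16, 54, 93, 95, 91, 88, 95, 90]
285 rows186-250 [157, 155, 162, 70, 43, 79, 90, 91, 42, 51, 82, 91, 103, 84, 30, 18, 20, 22, 19, 26, 26, 19, 32, 22, 37, 44, 22, 22, 25, 24, 24, 32, 21, 21, 31, 26, 17, 27, 19, 27, 23, 24, 22, 27, 23, 29, 22, 26, 26, 22, 25, 24, 25, 25, 24, 17, 36, 86, 90, 87, 92, 92, 92, 97]
292 rows186-250 [167, 166, 169, 71, 39, 86, 90, 93, 65, 23, 24, 22, 26, 19, 22, 28, 22, 25, 22, 26, 32, 17, 24, 40, 37, 45, 23, 23, 26, 28, 28, 26, 28, 35, 37, 36, 41, 40, 32, 29, 32, 20, 19, 23, 28, 20, 27, 28, 27, 21, 31, 26, 29, 24, 22, 26, 32, 95, 96, 93, 93, 93, 95, 93]
248 rows0-52 [85, 91, 95, 93, 91, 91, 91, 90, 91, 91, 93, 92, 92, 92, 92, 92, 93, 89, 87, 93, 92, 91, 93, 95, 92, 90, 90, 91, 92, 93, 95, 98, 86, 44, 36, 63, 86, 154, 156, 150, 153, 153, 154, 154, 154, 158, 155, 157, 155, 159, 158, 157]
271 rows0-52 [229, 229, 229, 230, 
[... 911 characters left out ...]
 95, 93, 94]
r30 [160, 159, 156, 156, 167, 104, 85, 89, 88, 89, 86, 87, 79, 86, 61, 48, 49, 50, 46, 47, 51, 49, 50, 48, 50, 47, 43, 42, 47, 43, 44, 43, 41, 42, 39, 44, 41, 43, 41, 46, 43, 43, 40, 36, 33, 37, 37, 42, 38, 36, 36, 38, 44, 40, 39, 47, 42, 40, 35, 113, 155, 156, 152, 152]
r10 [160, 161, 161, 167, 120, 93, 89, 94, 91, 94, 93, 94, 90, 93, 131, 150, 157, 167, 170, 181, 184, 188, 192, 198, 205, 146, 197, 214, 215, 219, 221, 225, 227, 230, 232, 235, 230, 225, 221, 219, 218, 216, 211, 201, 199, 198, 193, 187, 183, 179, 176, 164, 153, 140, 125, 98, 91, 93, 94, 89, 147, 160, 155, 154]
[0.52111307 0.39506169 0.        ] [0.52570493 0.21202813 0.        ] [0.50572097 0.31247094 0.40044189]
```

The beam midpoint comes out at about (0.523, 0.3035): the feet fronts at y=0.212 and 0.395 are symmetric and agree with the top view. Now the jar.

Run:
```python
from h import *
go([.439,-.058,.34],1.5708)
```

```text
slide [-0.3739 -0.0837  0.101 ] rot [ 0.0001  0.0001 -0.0002] rows 6.3
```

Call:
arm_command(
  motion=[
    {"rotation": [0,0,0],"slide": [-0.374,-0.084,0.1],"claw": 1},
    {"rotation": [0,0,0],"slide": [-0.374,-0.084,0.1],"claw": 1},
    {"rotation": [0,0,0],"slide": [-0.374,-0.084,0.1],"claw": 1},
    {"rotation": [0,0,0],"slide": [-0.374,-0.084,0.1],"claw": 1},
    {"rotation": [0,0,0],"slide": [-0.374,-0.084,0.1],"claw": 1},
    {"rotation": [0,0,0],"slide": [-0.374,-0.084,0.1],"claw": 1},
    {"rotation": [0,0,0],"slide": [-0.374,-0.084,0.1],"claw": 1},
    {"rotation": [0,0,0],"slide": [-0.374,-0.084,0.1],"claw": 1},
    {"rotation": [0,0,0],"slide": [-0.374,-0.084,0.1],"claw": 1},
  ],
)

```text
t: 3.9
tool_pos: [0.4388, -0.0573, 0.341]
ee_rot: [2.222, 2.221, 0.001]
contact_force: [0.4, -0.1, 0.2]
finger_gap: 0.996
finger_force: 0.0
```

Run:
```python
from h import *
s=telemetry.get_state();print(s['t'],s['tool_pos'],s['joint_pos'].round(2))
im,p=snap('wrist','pics/w4.png');go([.439,-.058,.214],1.5708)
f=192/np.tan(np.radians(p['vertical_fov'])/2);c=p['view'][:3,:3]@[.439,-.058,.084]+p['view'][:3,3]; print(f*c[0]/c[2]+p['cx'],f*c[1]/c[2]+p['cy'])
```

```text
3.9 [ 0.43881106 -0.05728976  0.34099767] [-0.19 -0.39  2.    0.    1.53 -0.19]
slide [-1.700e-03 -1.000e-04  1.589e-01] rot [ 0.0002 -0.0001  0.0004] rows 2.5
257.901606314681 206.15577102018912
```

View pics/w4.png

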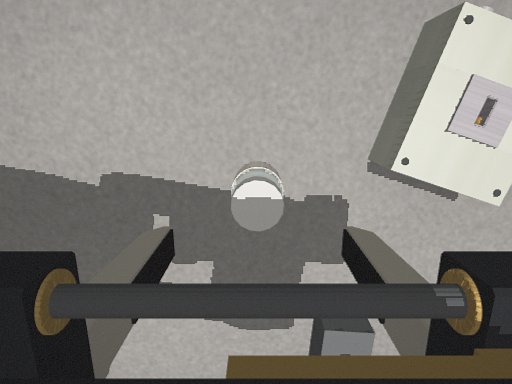

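The cap is centred at (258,205), exactly where predicted. I'll descend and grip.

Call:
arm_command(
  motion=[
    {"rotation": [0,0,0],"slide": [-0.001,0,0.16],"claw": 1},
    {"rotation": [0,0,0],"slide": [-0.001,0,0.16],"claw": 1},
    {"rotation": [0,0,0],"slide": [-0.001,0,0.16],"claw": 1},
    {"rotation": [0,0,0],"slide": [-0.001,0,0.16],"claw": 1},
    {"rotation": [0,0,0],"slide": [-0.001,0,0.16],"claw": -0.5},
    {"rotation": [0,0,0],"slide": [-0.001,0,0.16],"claw": -0.5},
    {"rotation": [0,0,0],"slide": [-0.001,0,0.16],"claw": -0.5},
    {"rotation": [0,0,0],"slide": [-0.001,0,0.16],"claw": -0.5},
    {"rotation": [0,0,0],"slide": [-0.001,0,0.16],"claw": -0.5},
    {"rotation": [0,0,0],"slide": [-0.001,0,0.16],"claw": -0.5},
  ],
  newtons=15,
)

```text
t: 4.95
tool_pos: [0.439, -0.0574, 0.213]
ee_rot: [2.219, 2.223, 0.0]
contact_force: [-0.3, -0.8, 0.2]
finger_gap: 0.534
finger_force: 0.0
```

Call:
arm_command(
  motion=[
    {"rotation": [0,0,0],"slide": [0,0,0],"claw": -0.5},
    {"rotation": [0,0,0],"slide": [0,0,-0.06],"claw": -0.5},
    {"rotation": [0,0,0],"slide": [0,0,-0.12],"claw": -0.5},
    {"rotation": [0,0,0],"slide": [0,0,-0.16],"claw": -0.5},
    {"rotation": [0,0,0],"slide": [0,0,-0.16],"claw": -0.5},
  ],
)

```text
t: 5.45
tool_pos: [0.4393, -0.0574, 0.3454]
ee_rot: [2.216, 2.22, 0.006]
contact_force: [-0.1, 0.7, -2.1]
finger_gap: 0.492
finger_force: 15.0
```

Run:
```python
from h import *
go([.523,.3035,.36],1.56)
```

```text
slide [ 0.4509  0.1056 -0.0181] rot [0.0032 0.0006 0.0064] rows 7.4
```

Call:
arm_command(
  motion=[
    {"rotation": [0,0,0.005],"slide": [0.06,0.014,-0.01],"claw": -0.5},
    {"rotation": [0,0,0.005],"slide": [0.12,0.028,-0.02],"claw": -0.5},
    {"rotation": [0,0,0.005],"slide": [0.18,0.042,-0.02],"claw": -0.5},
    {"rotation": [0,0,0.005],"slide": [0.24,0.056,-0.02],"claw": -0.5},
    {"rotation": [0,0,0.005],"slide": [0.3,0.07,-0.02],"claw": -0.5},
    {"rotation": [0,0,0.005],"slide": [0.36,0.084,-0.02],"claw": -0.5},
    {"rotation": [0,0,0.005],"slide": [0.42,0.098,-0.02],"claw": -0.5},
    {"rotation": [0,0,0.005],"slide": [0.451,0.106,-0.02],"claw": -0.5},
    {"rotation": [0,0,0.005],"slide": [0.451,0.106,-0.02],"claw": -0.5},
    {"rotation": [0,0,0.005],"slide": [0.451,0.106,-0.02],"claw": -0.5},
  ],
)

```text
t: 6.45
tool_pos: [0.5229, 0.3039, 0.3552]
ee_rot: [-2.229, -2.213, 0.003]
contact_force: [-0.8, -0.5, -0.8]
finger_gap: 0.493
finger_force: 15.0
```

Run:
```python
from h import *
s=telemetry.get_state();print(s['tool_pos'],s['contact_force']);go([.523,.3035,.214],1.5708)
```

```text
[0.52290069 0.30386909 0.3551797 ] [-0.83502527 -0.45423194 -0.80602834]
slide [-0.0002  0.0005  0.1765] rot [-0.001   0.0006 -0.0036] rows 2.8
```

Call:
arm_command(
  motion=[
    {"rotation": [0,0,0],"slide": [0,0,0.05],"claw": -0.5},
    {"rotation": [0,0,0],"slide": [0,0,0.1],"claw": -0.5},
    {"rotation": [0,0,0],"slide": [0,0,0.14],"claw": -0.5},
    {"rotation": [0,0,0],"slide": [0,0,0.16],"claw": -0.5},
    {"rotation": [0,0,0],"slide": [0,0,0.17],"claw": -0.5},
    {"rotation": [0,0,0],"slide": [0,0,0.175],"claw": -0.5},
    {"rotation": [0,0,0],"slide": [0,0,0.178],"claw": -0.5},
    {"rotation": [0,0,0],"slide": [0,0,0.178],"claw": -0.5},
  ],
)

```text
t: 7.25
tool_pos: [0.5233, 0.3037, 0.2153]
ee_rot: [2.23, 2.212, 0.002]
contact_force: [0.3, -1.6, -2.8]
finger_gap: 0.488
finger_force: 15.0
```

Call:
arm_command(
  motion=[
    {"rotation": [0,0,0],"slide": [0,0,0],"claw": 0.3},
    {"rotation": [0,0,0],"slide": [0,0,0],"claw": 1},
    {"rotation": [0,0,0],"slide": [0,0,0],"claw": 1},
    {"rotation": [0,0,0],"slide": [0,0,0],"claw": 1},
    {"rotation": [0,0,0],"slide": [0,0,0],"claw": 1},
    {"rotation": [0,0,0],"slide": [0,0,0],"claw": 1},
    {"rotation": [0,0,0],"slide": [0,0,-0.06],"claw": 1},
    {"rotation": [0,0,0],"slide": [0,0,-0.12],"claw": 1},
    {"rotation": [0,0,0],"slide": [0,0,-0.18],"claw": 1},
    {"rotation": [0,0,0],"slide": [0,0,-0.2],"claw": 1},
  ],
)

```text
t: 8.25
tool_pos: [0.5231, 0.3037, 0.3801]
ee_rot: [2.229, 2.211, 0.01]
contact_force: [-0.4, 0.5, 0.2]
finger_gap: 0.998
finger_force: 0.0
```

Run:
```python
from h import *
s=telemetry.get_state();print(s['tool_pos'],s['contact_force'])
im,p=snap('top','pics/t2.png')
m=((im.min(2)>190)*255).astype(np.uint8);k=np.zeros_like(m);k[200:245,100:160]=m[200:245,100:160]
cs=cv2.findContours(k,0,2)[0]
for c in cs:
  if cv2.contourArea(c)>20: (u,v),r=cv2.minEnclosingCircle(c);print(u,v,r,onz(p,u,v,.084))
w,p=snap('wrist','pics/w5.png')
C=np.hstack([cv2.resize(im[180:260,40:200],(400,200),interpolation=2),cv2.resize(w,(400,300))[:200]]);cv2.imwrite('pics/c2.png',C)
go([.517,-.37,.36],1.504)
```

```text
[0.52306283 0.30366607 0.38008331] [-0.43705056  0.50757063  0.19889099]
120.0 221.5 7.566473007202148 [0.52352242 0.30691972 0.084     ]
slide [-0.8422 -0.001   0.0198] rot [ 0.0019 -0.0011  0.0294] rows 13.5
```

View pics/c2.png

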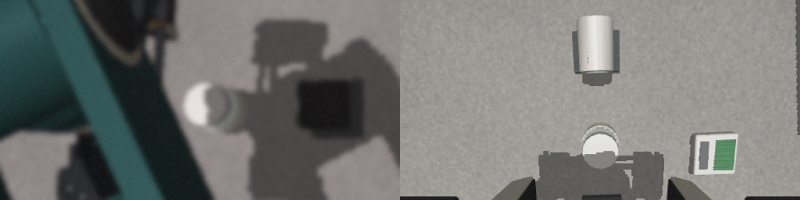

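The jar stands alone between the heads, with the cap at about (0.523, 0.305). Now to the key.

Call:
arm_command(
  motion=[
    {"rotation": [0,0,0.03],"slide": [-0.84,0,0.02],"claw": 1},
    {"rotation": [0,0,0.03],"slide": [-0.84,0,0.02],"claw": 1},
    {"rotation": [0,0,0.03],"slide": [-0.84,0,0.02],"claw": 1},
    {"rotation": [0,0,0.03],"slide": [-0.84,0,0.02],"claw": 1},
    {"rotation": [0,0,0.03],"slide": [-0.84,0,0.02],"claw": 1},
    {"rotation": [0,0,0.03],"slide": [-0.84,0,0.02],"claw": 1},
    {"rotation": [0,0,0.03],"slide": [-0.84,0,0.02],"claw": 1},
    {"rotation": [0,0,0.03],"slide": [-0.84,0,0.02],"claw": 1},
    {"rotation": [0,0,0.03],"slide": [-0.84,0,0.02],"claw": 1},
    {"rotation": [0,0,0.03],"slide": [-0.84,0,0.02],"claw": 1},
  ],
)

```text
t: 9.35
tool_pos: [0.5184, -0.1983, 0.3603]
ee_rot: [-2.294, -2.143, 0.001]
contact_force: [0.6, 0.1, 1.4]
finger_gap: 0.997
finger_force: 0.0
```

Run:
```python
from h import *
go([.517,-.37,.36],1.504)
```

```text
slide [-2.143e-01  1.290e-02  1.000e-04] rot [-0.0011 -0.0004 -0.0007] rows 3.4
```

Call:
arm_command(
  motion=[
    {"rotation": [0,0,0],"slide": [-0.214,0.013,0],"claw": 1},
    {"rotation": [0,0,0],"slide": [-0.214,0.013,0],"claw": 1},
    {"rotation": [0,0,0],"slide": [-0.214,0.013,0],"claw": 1},
    {"rotation": [0,0,0],"slide": [-0.214,0.013,0],"claw": 1},
    {"rotation": [0,0,0],"slide": [-0.214,0.013,0],"claw": 1},
    {"rotation": [0,0,0],"slide": [-0.214,0.013,0],"claw": 1},
  ],
)

```text
t: 9.95
tool_pos: [0.5177, -0.3675, 0.3607]
ee_rot: [-2.294, -2.142, 0.0]
contact_force: [0.1, 0.3, 0.5]
finger_gap: 0.999
finger_force: 0.0
```

Run:
```python
from h import *
s=telemetry.get_state();print(s['t'],s['tool_pos'],s['joint_pos'].round(2))
w,p=snap('wrist','pics/w6.png');np.save('pics/w6.npy',p,allow_pickle=True)
f=192/np.tan(np.radians(p['vertical_fov'])/2);
for k in((.519,-.314,.096),(.519,-.314,.05)):
  c=p['view'][:3,:3]@k+p['view'][:3,3]; print(f*c[0]/c[2]+p['cx'],f*c[1]/c[2]+p['cy'])
```

```text
9.95 [ 0.51773794 -0.36752846  0.36072638] [-0.66  0.04  1.59  0.    1.51 -0.59]
255.25373478732402 133.94614138346935
255.6886965104238 130.09572510934328
```

View pics/w6.png

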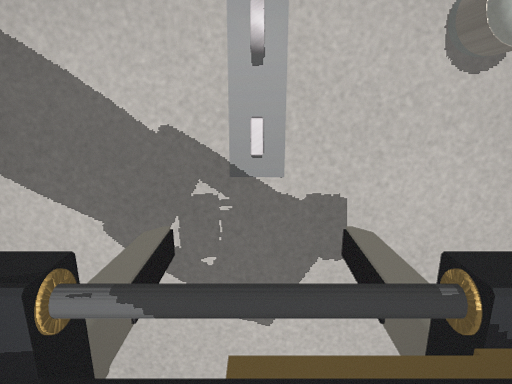

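The rectangular key's bright top is at about (257,137) and the round key above it at (257,30); both are aligned with the image columns.

Run:
```python
from h import *
w=cv2.imread('pics/w6.png');p=np.load('pics/w6.npy',allow_pickle=True).item();g=w.min(2)
print(g[137,244:270].tolist(),g[110:165,257].tolist())
m=np.zeros(g.shape,np.uint8);m[105:165,245:270]=255*(g[105:165,245:270]>195)
c=max(cv2.findContours(m,0,2)[0],key=cv2.contourArea);r=cv2.minAreaRect(c);print(r)
q=np.array([onz(p,*x,.096)[:2] for x in cv2.boxPoints(r)]);print(q.mean(0),np.linalg.norm(np.diff(q,axis=0),axis=1),np.degrees(np.arctan2(*np.diff(q,axis=0).T[::-1]))%180)
# holder edges at z=.05
for a,b in(((230,10),(230,170)),((288,10),(284,170))):print(onz(p,*a,.05),onz(p,*b,.05))
for r_ in (20,100,165): print(r_,g[r_,222:296].tolist())
```

```text
[148, 144, 143, 144, 141, 142, 156, 198, 217, 218, 215, 215, 218, 219, 219, 215, 218, 218, 188, 111, 132, 144, 144, 145, 143, 144] [147, 147, 147, 146, 149, 148, 127, 99, 195, 221, 222, 223, 222, 223, 221, 221, 221, 218, 218, 218, 218, 218, 221, 220, 218, 217, 218, 219, 217, 217, 214, 216, 216, 219, 219, 217, 214, 215, 214, 215, 215, 216, 215, 218, 187, 108, 77, 73, 140, 140, 140, 140, 139, 139, 141]
((256.5, 135.5), (35.0, 11.0), 90.0)
[ 0.51983593 -0.31537776] [0.00809649 0.02576832 0.00832025] [176.11714166  86.3088306  176.12281446]
[ 0.50491088 -0.21754009  0.05      ] [ 0.4931755  -0.34804525  0.05      ]
[ 0.55163588 -0.22072432  0.05      ] [ 0.54225077 -0.35136877  0.05      ]
20 [167, 163, 163, 161, 160, 153, 150, 151, 148, 151, 151, 152, 151, 153, 152, 150, 153, 152, 152, 153, 153, 153, 154, 152, 152, 153, 153, 151, 178, 214, 217, 216, 219, 220, 221, 223, 222, 222, 224, 228, 228, 222, 156, 147, 154, 151, 153, 151, 150, 153, 153, 152, 150, 151, 153, 152, 154, 152, 152, 152, 151, 153, 153, 149, 154, 147, 163, 170, 174, 172, 169, 170, 169, 168]
100 [168, 170, 169, 168, 170, 167, 156, 148, 147, 150, 146, 148, 145, 150, 147, 147, 148, 148, 147, 149, 148, 146, 148, 149, 147, 148, 147, 148, 149, 147, 147, 147, 148, 148, 150, 147, 147, 148, 146, 148, 148, 148, 151, 149, 150, 149, 148, 148, 149, 146, 147, 149, 148, 149, 146, 147, 145, 147, 147, 148, 149, 146, 150, 145, 164, 176, 173, 173, 174, 171, 170, 170, 168, 169]
165 [99, 101, 101, 100, 99, 95, 97, 88, 80, 78, 78, 80, 80, 135, 142, 142, 139, 138, 139, 139, 141, 139, 143, 139, 141, 140, 142, 140, 141, 139, 139, 139, 140, 140, 140, 139, 138, 138, 142, 139, 138, 140, 143, 140, 138, 140, 141, 143, 140, 138, 141, 140, 140, 140, 139, 141, 142, 139, 139, 140, 138, 138, 151, 168, 172, 172, 173, 172, 170, 169, 165, 164, 166, 166]
```

Run:
```python
from h import *
go([.520,-.3155,.243],1.5)
```

```text
slide [ 0.0642 -0.0015  0.1479] rot [-0.0006 -0.0006  0.0016] rows 2.6
```

Call:
arm_command(
  motion=[
    {"rotation": [0,0,0],"slide": [0.064,-0.0015,0.04],"claw": 0},
    {"rotation": [0,0,0],"slide": [0.064,-0.0015,0.08],"claw": 0},
    {"rotation": [0,0,0],"slide": [0.064,-0.0015,0.12],"claw": 0},
    {"rotation": [0,0,0],"slide": [0.064,-0.0015,0.147],"claw": 0},
    {"rotation": [0,0,0],"slide": [0.064,-0.0015,0.147],"claw": 0},
    {"rotation": [0,0,0],"slide": [0.064,-0.0015,0.147],"claw": -1},
    {"rotation": [0,0,0],"slide": [0.064,-0.0015,0.147],"claw": -1},
    {"rotation": [0,0,0],"slide": [0.064,-0.0015,0.147],"claw": -1},
    {"rotation": [0,0,0],"slide": [0.064,-0.0015,0.147],"claw": -1},
    {"rotation": [0,0,0],"slide": [0.064,-0.0015,0.147],"claw": -1},
  ],
  newtons=50,
)

```text
t: 11.0
tool_pos: [0.5201, -0.3166, 0.2454]
ee_rot: [2.295, 2.144, 0.0]
contact_force: [-0.0, -0.2, -0.3]
finger_gap: 0.185
finger_force: 0.0
```

Call:
arm_command(
  motion=[
    {"rotation": [0,0,0],"slide": [0,0,0],"claw": -1},
    {"rotation": [0,0,0],"slide": [0,0,0],"claw": -1},
  ],
)

```text
t: 11.2
tool_pos: [0.5199, -0.3167, 0.2451]
ee_rot: [-2.296, -2.144, 0.0]
contact_force: [-3.6, 0.3, 3.4]
finger_gap: 0.104
finger_force: 50.0
```

The gap is 9.7 mm, so the key is gripped. I'll lift it and carry it to above the lock.

Call:
arm_command(
  motion=[
    {"rotation": [0,0,0],"slide": [0,0,-0.02],"claw": -1},
    {"rotation": [0,0,0],"slide": [0,0,-0.06],"claw": -1},
    {"rotation": [0,0,0],"slide": [0,0,-0.11],"claw": -1},
    {"rotation": [0,0,0],"slide": [0,0,-0.15],"claw": -1},
    {"rotation": [0,0,0],"slide": [0,0,-0.15],"claw": -1},
  ],
)

```text
t: 11.7
tool_pos: [0.5203, -0.3167, 0.3702]
ee_rot: [2.291, 2.14, 0.003]
contact_force: [-0.2, 0.4, -1.1]
finger_gap: 0.105
finger_force: 50.0
```

Run:
```python
from h import *
go([.6163,.0110,.345],1.248)
```

```text
slide [0.4169 0.0917 0.0307] rot [0.0032 0.0012 0.1274] rows 6.8
```

Call:
arm_command(
  motion=[
    {"rotation": [0,0,0.03],"slide": [0.06,0.013,0],"claw": -1},
    {"rotation": [0,0,0.06],"slide": [0.12,0.026,0],"claw": -1},
    {"rotation": [0,0,0.1],"slide": [0.18,0.039,0],"claw": -1},
    {"rotation": [0,0,0.1274],"slide": [0.24,0.053,0],"claw": -1},
    {"rotation": [0,0,0.1274],"slide": [0.3,0.066,0],"claw": -1},
    {"rotation": [0,0,0.1274],"slide": [0.36,0.079,0.01],"claw": -1},
    {"rotation": [0,0,0.1274],"slide": [0.4,0.088,0.03],"claw": -1},
    {"rotation": [0,0,0.1274],"slide": [0.417,0.092,0.03],"claw": -1},
    {"rotation": [0,0,0.1274],"slide": [0.417,0.092,0.03],"claw": -1},
    {"rotation": [0,0,0.1274],"slide": [0.417,0.092,0.03],"claw": -1},
  ],
)

```text
t: 12.7
tool_pos: [0.6161, 0.0105, 0.3411]
ee_rot: [2.549, 1.835, -0.0]
contact_force: [0.3, -0.8, 0.3]
finger_gap: 0.106
finger_force: 50.0
```

Run:
```python
from h import *
s=telemetry.get_state();print(s['t'],s['tool_pos'],s['ee_rot'],s['joint_pos'].round(2))
w,p=snap('wrist','pics/w7.png');np.save('pics/w7.npy',p,allow_pickle=True)
f=192/np.tan(np.radians(p['vertical_fov'])/2);
r=R.from_rotvec(s['ee_rot'])
for k in((.6163,.0116,.062),s['tool_pos']+r.apply([.0,0,.237]),s['tool_pos']+r.apply([.0,0,.149])):
  c=p['view'][:3,:3]@k+p['view'][:3,3]; print(f*c[0]/c[2]+p['cx'],f*c[1]/c[2]+p['cy'])
sd,_=snap('side','pics/s7.png')
C=np.hstack([cv2.resize(w[130:300,170:350],None,fx=2.5,fy=2.5,interpolation=0),cv2.resize(sd[120:240,200:320],None,fx=2.9,fy=3.541,interpolation=2)]);cv2.imwrite('pics/c7.png',C);print(C.shape)
```

```text
12.7 [0.61609765 0.01051383 0.34112072] [ 2.54939396e+00  1.83527464e+00 -1.87755444e-04] [-0.02  0.01  1.65 -0.    1.48  0.3 ]
257.59520889293975 196.16559470083402
257.9011149995182 213.39738355790206
258.141197485083 275.7714607414184
(425, 798, 3)
```

View pics/c7.png

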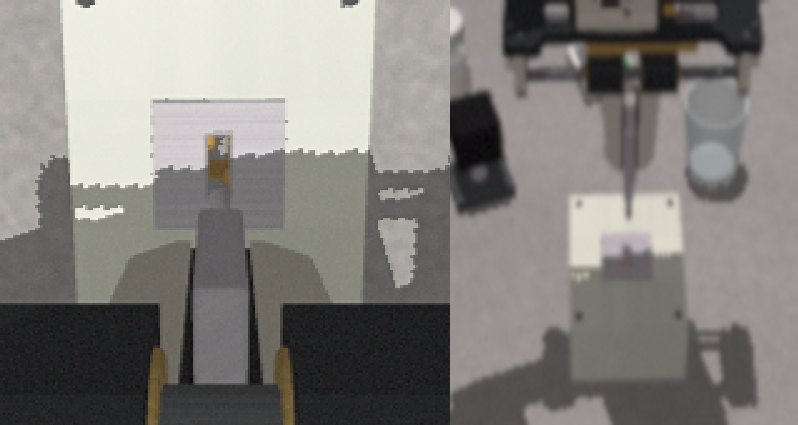

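The key and keyway are in line laterally (columns 258.2 and 257.4). I'll shift about 1 mm along tool x and start inserting, checking the force on the way.

Call:
arm_command(
  motion=[
    {"rotation": [0,0,0],"slide": [0.00125,0,0.02],"claw": -1},
    {"rotation": [0,0,0],"slide": [0.00125,0,0.04],"claw": -1},
    {"rotation": [0,0,0],"slide": [0.00125,0,0.048],"claw": -1},
    {"rotation": [0,0,0],"slide": [0.00125,0,0.053],"claw": -1},
    {"rotation": [0,0,0],"slide": [0.00125,0,0.056],"claw": -1},
    {"rotation": [0,0,0],"slide": [0.00125,0,0.06],"claw": -1},
    {"rotation": [0,0,0],"slide": [0.00125,0,0.06],"claw": -1},
  ],
  newtons=60,
)

```text
t: 13.5
tool_pos: [0.6164, 0.0122, 0.2927]
ee_rot: [-2.549, -1.836, 0.0]
contact_force: [0.5, 0.2, -1.8]
finger_gap: 0.104
finger_force: 60.0
```

Call:
arm_command(
  motion=[
    {"rotation": [0,0,0],"slide": [0,0,0.004],"claw": -1},
    {"rotation": [0,0,0.02],"slide": [0,0,0.008],"claw": -1},
    {"rotation": [0,0,-0.02],"slide": [0,0,0.011],"claw": -1},
    {"rotation": [0,0,0.02],"slide": [0,0,0.014],"claw": -1},
    {"rotation": [0,0,-0.02],"slide": [0,0,0.017],"claw": -1},
    {"rotation": [0,0,0.02],"slide": [0,0,0.019],"claw": -1},
    {"rotation": [0,0,0],"slide": [0,0,0.019],"claw": -1},
  ],
)

```text
t: 14.2
tool_pos: [0.6164, 0.0123, 0.2778]
ee_rot: [2.552, 1.832, 0.0]
contact_force: [-1.1, 0.9, -2.0]
finger_gap: 0.106
finger_force: 60.0
```

Call:
arm_command(
  motion=[
    {"rotation": [0,0,0],"slide": [0,0,0.005],"claw": -1},
    {"rotation": [0,0,0.015],"slide": [0,0,0.01],"claw": -1},
    {"rotation": [0,0,-0.015],"slide": [0,0,0.014],"claw": -1},
    {"rotation": [0,0,0.015],"slide": [0,0,0.018],"claw": -1},
    {"rotation": [0,0,0],"slide": [0,0,0.022],"claw": -1},
    {"rotation": [0,0,0],"slide": [0,0,0.025],"claw": -1},
    {"rotation": [0,0,0],"slide": [0,0,0.025],"claw": -1},
  ],
)

```text
t: 14.9
tool_pos: [0.6163, 0.0121, 0.2572]
ee_rot: [-2.55, -1.835, 0.001]
contact_force: [-2.6, -2.9, -2.5]
finger_gap: 0.104
finger_force: 60.0
```

Run:
```python
from h import *
s=telemetry.get_state();print(s['tool_pos'],s['contact_force'],s['torque'])
w,p=snap('wrist','pics/w8.png')
sd,_=snap('side','pics/s8.png')
C=np.hstack([cv2.resize(w[130:300,170:350],None,fx=2.5,fy=2.5,interpolation=0),cv2.resize(sd[120:240,200:320],None,fx=2.9,fy=3.541,interpolation=2)]);cv2.imwrite('pics/c8.png',C)
```

```text
[0.61630777 0.01210013 0.25723159] [-2.5762696  -2.88266546 -2.4934224 ] [-0.60674924  0.54868273  0.05315761]
```

View pics/c8.png

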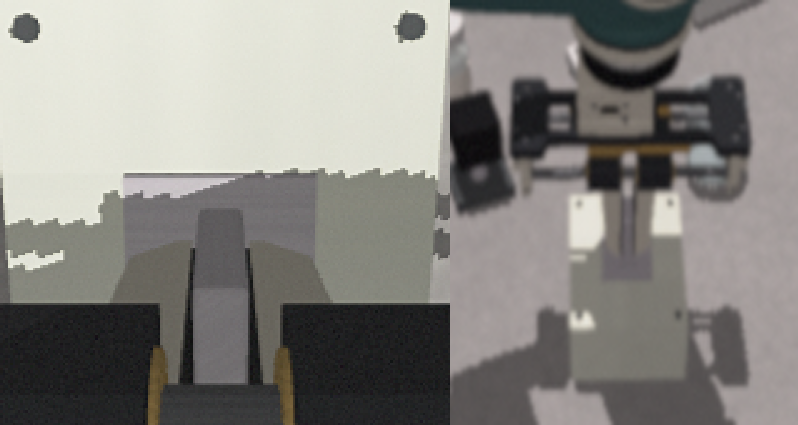

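The head sits unchanged in the grip and has reached the lock face. I'll press slightly to confirm it is seated.

Call:
arm_command(
  motion=[
    {"rotation": [0,0,0],"slide": [0,0,0.001],"claw": -1},
    {"rotation": [0,0,0],"slide": [0,0,0.002],"claw": -1},
    {"rotation": [0,0,0],"slide": [0,0,0.002],"claw": -1},
    {"rotation": [0,0,0],"slide": [0,0,0.002],"claw": -1},
  ],
)

```text
t: 15.4
tool_pos: [0.6164, 0.0121, 0.2571]
ee_rot: [2.55, 1.835, -0.0]
contact_force: [-9.8, -2.3, 9.1]
finger_gap: 0.105
finger_force: 60.0
```

It is seated: z stopped at 0.257 with 9 N upward. Turning clockwise now.

Call:
arm_command(
  motion=[
    {"rotation": [0,0,0.05],"slide": [-0.0003,-0.0005,0],"claw": -1},
    {"rotation": [0,0,0.1],"slide": [-0.0003,-0.0005,0],"claw": -1},
    {"rotation": [0,0,0.15],"slide": [-0.0003,-0.0005,0],"claw": -1},
    {"rotation": [0,0,0.2],"slide": [-0.0003,-0.0005,0],"claw": -1},
    {"rotation": [0,0,0.2],"slide": [-0.0003,-0.0005,0],"claw": -1},
  ],
)

```text
t: 15.9
tool_pos: [0.6161, 0.0121, 0.2571]
ee_rot: [2.866, 1.286, 0.001]
contact_force: [-4.9, -1.4, 7.9]
finger_gap: 0.102
finger_force: 60.0
```

Run:
```python
from h import *
s=telemetry.get_state();print(s['t'],s['tool_pos'],s['contact_force'],s['torque'],s['joint_pos'].round(3))
```

```text
15.9 [0.61611235 0.01206153 0.25705773] [-4.9381895  -1.41364693  7.86950975] [-0.69042319  1.10721668 -0.01163278] [-0.022  0.068  1.737 -0.     1.336  0.705]
```

Call:
arm_command(
  motion=[
    {"rotation": [0,0,0.05],"slide": [0,0,0],"claw": -1},
    {"rotation": [0,0,0.1],"slide": [0,0,0],"claw": -1},
    {"rotation": [0,0,0.15],"slide": [0,0,0],"claw": -1},
    {"rotation": [0,0,0.2],"slide": [0,0,0],"claw": -1},
    {"rotation": [0,0,0.25],"slide": [0,0,0],"claw": -1},
    {"rotation": [0,0,0.3],"slide": [0,0,0],"claw": -1},
    {"rotation": [0,0,0.35],"slide": [0,0,0],"claw": -1},
    {"rotation": [0,0,0.4],"slide": [0,0,0],"claw": -1},
    {"rotation": [0,0,0.45],"slide": [0,0,0],"claw": -1},
    {"rotation": [0,0,0.5],"slide": [0,0,0],"claw": -1},
  ],
)

```text
t: 16.9
tool_pos: [0.6161, 0.012, 0.2571]
ee_rot: [3.131, -0.245, 0.001]
contact_force: [-6.8, -3.4, 8.4]
finger_gap: 0.102
finger_force: 60.0
```

Call:
arm_command(
  motion=[
    {"rotation": [0,0,0.04],"slide": [0,0,0],"claw": -1},
    {"rotation": [0,0,0.08],"slide": [0,0,0],"claw": -1},
    {"rotation": [0,0,0.12],"slide": [0,0,0],"claw": -1},
    {"rotation": [0,0,0.16],"slide": [0,0,0],"claw": -1},
    {"rotation": [0,0,0.16],"slide": [0,0,0],"claw": -1},
    {"rotation": [0,0,0.16],"slide": [0,0,0],"claw": -1},
  ],
)

```text
t: 17.5
tool_pos: [0.616, 0.0119, 0.2571]
ee_rot: [3.054, -0.735, 0.001]
contact_force: [-7.5, -4.2, 8.9]
finger_gap: 0.103
finger_force: 60.0
```

Run:
```python
from h import *
s=telemetry.get_state();e=s['ee_rot'];print(s['t'],s['tool_pos'],s['contact_force'],s['torque'],s['joint_pos'].round(3),'turn',1.2475-2*np.arctan(e[1]/e[0]))
w,p=snap('wrist','pics/w9.png')
sd,_=snap('side','pics/s9.png')
C=np.hstack([cv2.resize(w[130:300,170:350],None,fx=2.5,fy=2.5,interpolation=0),cv2.resize(sd[120:240,200:320],None,fx=2.9,fy=3.541,interpolation=2)]);cv2.imwrite('pics/c9.png',C)
```

```text
17.5 [0.61603764 0.01193193 0.25706635] [-7.50450457 -4.19321206  8.93752061] [-1.03860368  1.42787045  0.09491792] [-2.200e-02  6.800e-02  1.737e+00 -1.000e-03  1.336e+00  2.021e+00] turn 1.7198467405606146
```

View pics/c9.png

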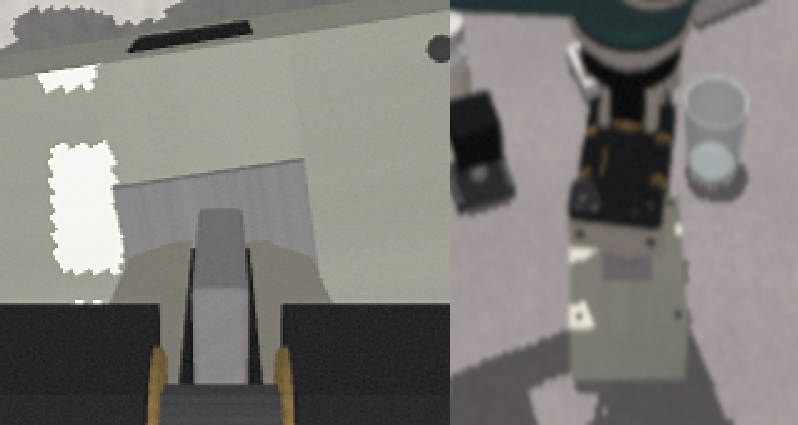

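The key is still square in the grip and turned 1.72 rad, and it is pressed home. Handing in.

```bash
python3 -c "
from h import *
print(order.job_done())"
```

```text
the job is handed in; nothing more can be done
None
```

The jar stands between the beam heads, and the rectangular key is fully home and held 1.72 rad clockwise in the grip; I handed the job in at about 17.6 s, and the hand-in returned no verdict.

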